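# Seat the locating plug and hold the lever level over its fixture

## Task

Stand the flanged steel plug fully home in the round pocket of the aluminium fixture, flange down, and let go of it. Then pick up the steel lever by its balance point and hold it level over the fixture, ready to be lowered: the hub's bore in line above the plug, the small eye in line above the pin, the underside of the lever about 25 mm above the plug's tip. Finish while holding it there, still and touching nothing but your gripper, and leave the other things on the table where they stand.

Things in the scene. Friction and masses are not known exactly. Their poses are not given: they have to be found in the camera images.
- fixture: bare aluminium plate, 190 (x) x 64 (y) x 16 mm, fixed to the table; origin at the centre of its underside, x along its length, z up. Pocket near its -x end, pin near its +x end, 130 mm apart. Fixture and lever may swap sides of the table; both lie roughly along the direction away from the robot, pocket and hub at the nearer end
- fixture_pocket (a point): centre of the floor of the fixture's round pocket: 44 mm diameter, 7 mm deep, flat floor 9 mm above the table, axis vertical, mouth edge chamfered 1.5 mm
- fixture_pin (a point): centre of the top of the fixture's upright steel pin, 8 mm diameter, 20 mm above the plate's top (36 mm above the table), on a 24 mm rest pad 1 mm thick
- plug: plain steel flanged plug, 42 mm high, 0.14 kg (varies): a flange 40 mm diameter and 8 mm thick at its foot, above it a spigot 22 mm diameter and 34 mm long, chamfered at the tip. Origin at the centre of the flange's underside, z along the spigot. It starts standing on the table on its flange, spigot up
- plug_tip (a point): centre of the free end of the plug's spigot, 42 mm from the flange's underside; when seated it is 51 mm above the table
- lever: plain steel lever lying flat, 0.4 kg (varies, balance unchanged): heavy hub (44 mm diameter, 28 high, 28 mm through bore) at -x, small eye (22 mm diameter, 25 high, 10 mm bore) at +x, 130 mm apart; straight arm between, 14 mm wide (y), from 5 to 23 mm above the underside, with a 24 mm wide fillet at the hub. Origin: on the underside halfway between the bores, x from hub to eye, z up
- lever_bore (a point): centre of the hub's bore at the lever's underside (65 mm to -x of the lever's origin)
- lever_eye (a point): centre of the eye's bore at the lever's underside (65 mm to +x of the lever's origin)
- lever_balance (a point): balance point of the lever (unmarked): in the middle of the arm's width, 14 mm above the lever's underside, 47 mm from the hub's axis towards the eye (18 mm to -x of the lever's origin). Grip the arm here across its 14 mm width
- gauge_block_3: bystander, leave alone: steel gauge block 9 x 35 x 40 mm standing on the table near the plug (they may change places); origin at the centre of its underside
- ring_gauge: bystander, leave alone: flat steel setting ring 72 mm diameter, 22 mm high, at the left; origin at the centre of its underside
- cap_screw_1: bystander, leave alone: small cap screw 13 mm diameter, 30 mm high, standing on its head in front at the left; origin at the centre of its underside
- vee_block_1: bystander, leave alone: steel vee block 32 x 50 x 38 mm at the left; origin at the centre of its underside
Not all that is in view belongs to the job. What is shaped like the plug but yellow is not meant.

How it is judged:
On the way, in this order (a step that is already met when the one before it is completed fails the run):
1. the plug is seated flange down in the pocket and let go (z of plug in the frame of fixture_pocket between -0.004 and 0.003 m and horizontal distance between plug and fixture_pocket below 0.004 m and angle between plug's own z axis and vertical below 0.06 rad and z of plug_tip in the frame of fixture_pocket above 0.036 m and contact force between plug and the fingers below 0.1 N), for 0.3 s.
2. the lever is lifted off the table, gripped at its balance point (height (world z) of each of lever_bore, lever_eye above 0.03 m and x of the grasp point in the frame of lever_balance between -0.018 and 0.018 m and contact force between lever and the fingers above 2 N), for 0.2 s.
At the end, for the whole second after the job is handed in: Plug flange down in the pocket (4 mm of centre, 3 mm of floor), released. Lever gripped within 18 mm of its balance point, still, level within 0.1 rad, bore within 10 mm of the pocket axis, eye within 12 mm of the pin axis, 8 to 50 mm above the plug tip, touching only the gripper (all of step 1 and x of the grasp point in the frame of lever_balance between -0.018 and 0.018 m and contact force between lever and the fingers above 2 N and contact force between lever and fixture below 0.1 N and contact force between lever and plug below 0.1 N and contact force between lever and gauge_block_3 below 0.1 N and contact force between lever and ring_gauge below 0.1 N and contact force between lever and cap_screw_1 below 0.1 N and contact force between lever and vee_block_1 below 0.1 N and horizontal distance between lever_bore and fixture_pocket below 0.01 m and horizontal distance between lever_eye and fixture_pin below 0.012 m and z of lever_bore in the frame of fixture_pocket between 0.05 and 0.092 m and angle between lever's own z axis and vertical below 0.1 rad and height (world z) of lever_eye above 0.045 m and linear speed of lever below 0.02 m/s and angular speed of lever below 0.15 rad/s); the arm keeps its last pose, push and grip.
It fails at once if the gauge_block_3 is pushed more than 25 mm (distance of gauge_block_3 from where it was at the start of the episode above 0.025 m).
It fails at once if the ring_gauge is pushed more than 25 mm (distance of ring_gauge from where it was at the start of the episode above 0.025 m).
It fails at once if the cap_screw_1 is pushed more than 25 mm (distance of cap_screw_1 from where it was at the start of the episode above 0.025 m).
It fails at once if the vee_block_1 is pushed more than 25 mm (distance of vee_block_1 from where it was at the start of the episode above 0.025 m).
It also fails if it takes over 48 s, if anything falls off the work surface, if the arm or the gripper's body presses on something with over 40 N, if the wrist force passes 120 N, or if a joint passes its speed limit or range.

## Robot

A 6-joint arm with a two-finger parallel gripper is mounted at the origin on a cart in front of the work surface, level with it; the furniture and walls round the work are solid. World frame = base frame: x ahead of the robot, y to its left, z up, the work surface at z = 0. Lengths are in m, angles in rad, forces in N, time in s.
With the tool pointing down it reaches from about 0.35 to 0.725 m from the base axis. Payload 4.3 kg.
Tool frame: the origin (TCP) lies midway between the tips of the shut fingers; the grasp point (between the pads) lies 19 mm behind it; z points along the fingers, y is the line along which they close (so a half turn about z gives the same grasp; the last joint's range is limited). The gripper opens to 85 mm and grips with 20 to 120 N. Pads are 22 mm wide; open, the fingers measure 114 mm over their backs; the gripper's body (76 mm by 85 mm) begins 54 mm behind the grasp point. The pads swing forward as they close: fully open they stand 13 mm farther back than shut.
Start: joints at [-1.317, 0.377, 0.081, 1.274, 0, 1.46], TCP at [0.205, -0.537, 0.204] pointing down, gripper open.
Joint ranges: [-2.72, 2.72], [-0.84, 1.66], [-1.02, 1.22], [-1.77, 2.12], [-1.37, 1.28], [-3.14, 3.14]. Speed limits (rad/s): [2.57, 2.57, 3.14, 3.14, 3.14, 3.14].

## Interface

Orientations are given as a rotation vector (axis times angle).
In Python, from cell import read_state, grab_frame, camera_params, close_job gives the robot as it stands. The module is installed in compiled form; this text tells all that it offers.
- The arm moves only by the shell command python3 -m crank 'ROWS'. ROWS is JSON, a list of rows, each a list of 5 numbers: the shift along the tool's x, y, z in units of 30 mm (1.0 is 30 mm), then the turn about the tool's z in units of 6 degrees (1.0 is 6 degrees), then the finger opening in mm, from 0 to 85.4. A call has 1 to 8 rows; each row is the pose to reach, as a shift and turn from the pose commanded when the call began, along the tool's axes at that moment; what a row does not reach only later rows make up. A row lasts 1/10 s, in which the tool goes at most 50 mm and 8.59 degrees, less where a joint would pass 70% of its speed; a pose out of reach is approached as far as the arm can. A call with a gripper value outside its range is refused whole. The fingers move at their own pace and stop on an object; the grip force is fixed at half the most. Time passes only in rows, so rows that repeat a pose let the fingers close. It gives the time, the measured TCP pose, the force, the opening and the grip force at its end, in the units of the state.
- read_state(): the state, without advancing time (a new reading comes with each control period).
- grab_frame(name): name is "scene" or "top" or "wrist"; returns the picture (420x560x3 uint8, red, green, blue); there is no depth.
- camera_params(name): a dict with "fovy" (degrees; the focal length in pixels is half the picture's height over the tangent of half this angle, whatever the lens; pixels are square), "cx", "cy" (the principal point, pixels), "k1" (the pictures are not rectified: a ray, as slopes to the right and down, at radius r is drawn at 1 + k1 r^2 times it, then the intrinsics apply), "rvec" (rotation vector, rad) and "tvec" (3), from world to camera coordinates, as OpenCV has them; the wrist camera has in their place "tool_from_camera" (4x4, takes a point from camera to tool coordinates, whose origin is the TCP and whose axes are the flange's). Camera axes: x right, y down, z forward; pixel columns grow to the right and rows downward; lengths in m; the calibration is good to about 2 mm. A picture is of the moment at which its call begins: read the wrist's pose just before it. camera_params takes no time and is no camera call.
- close_job(): hands the job in; it is judged then, once.
The state is a dict: "clock": time; "joint_positions": joint angles; "dq": joint speeds; "tau": joint torques, N m; "tool_pos": TCP position; "tool_rot": TCP orientation; "force": force on the tool from outside, world axes, zero at the start; "torque": the same for the moment, N m; "width": opening from 0.0 (shut) to 1.0 (fully open); "finger_force": force on a finger pad.
Only numpy, scipy, OpenCV 4.12 (cv2) and the standard library are available. Lean on these libraries where they do the work, as an engineer would, in place of code of your own. Each camera call takes 0.05 s, during which the arm holds its last target. There are 200 camera calls.

## Working session

There is one attempt and no reset: what is moved stays moved. The work goes in short steps, Python scripts to look and compute and a shell command to move; the robot and the scene stay as the last step left them, time stands still between calls to the robot, and variables do not carry over. Pictures are saved under pics/ and viewed, at most 10 in all, crops included, and the job is handed in when it is done.

```bash
mkdir -p pics
cat > h.py <<'E'
import numpy as np, cv2
from scipy.spatial.transform import Rotation as R
from cell import read_state, grab_frame, camera_params
def K(p):
    f=210/np.tan(np.radians(p["fovy"])/2); return f
def cam(name,state=None):
    p=camera_params(name)
    if "rvec" in p:
        Rm=R.from_rotvec(np.ravel(p["rvec"])).as_matrix(); c=-Rm.T@np.ravel(p["tvec"]); return p,Rm.T,c
    T=np.array(p["tool_from_camera"]); Rt=R.from_rotvec(state["tool_rot"]).as_matrix()
    return p,Rt@T[:3,:3],Rt@T[:3,3]+np.array(state["tool_pos"])
def ray(C,uv):
    p,Rw,c=C; f=K(p); d=np.array([(uv[0]-p["cx"])/f,(uv[1]-p["cy"])/f]); s=d.copy()
    for _ in range(20): s=d/(1+p["k1"]*(s@s))
    v=Rw@np.array([s[0],s[1],1]); return c,v/np.linalg.norm(v)
def atz(C,uv,z):
    c,v=ray(C,uv); return c+v*(z-c[2])/v[2]
def proj(C,P):
    p,Rw,c=C; q=Rw.T@(np.array(P)-c); s=q[:2]/q[2]; s=s*(1+p["k1"]*(s@s)); return s*K(p)+[p["cx"],p["cy"]]
def tri(obs):
    A=np.zeros((3,3));b=np.zeros(3)
    for C,uv in obs:
        c,v=ray(C,uv); M=np.eye(3)-np.outer(v,v); A+=M;b+=M@c
    return np.linalg.solve(A,b)
def totool(P,s=None):
    "world point -> rows units relative to current tool pose (TCP to P)"
    s=s or read_state(); return R.from_rotvec(s["tool_rot"]).inv().apply(np.array(P)-s["tool_pos"])/0.03
E
python3 - <<'E'
from h import *
s=read_state(); print(s["tool_pos"],s["tool_rot"],s["width"],s["clock"])
for n in("scene","top","wrist"):
    im=grab_frame(n); cv2.imwrite(f"pics/{n}0.png",im[:,:,::-1]); p=camera_params(n); print(n,p); 
    if n!="wrist": print(cam(n)[2])
a=[cv2.imread(f"pics/{n}0.png") for n in("scene","top")]
cv2.imwrite("pics/top0b.png",cv2.resize(a[1],(800,600),interpolation=cv2.INTER_CUBIC))
cv2.imwrite("pics/scene0b.png",cv2.resize(a[0],(800,600),interpolation=cv2.INTER_CUBIC))
E
```

```text
[ 0.20443886 -0.53668899  0.20296034] [-3.08779315e+00 -5.67925171e-01  1.83972513e-04] 1.0003751417822977 0.0
scene {'fovy': 47.64940784246327, 'cx': 288.26689515332924, 'cy': 214.94204548570144, 'k1': -0.024537746078074206, 'rvec': array([ 1.05371574, -2.36491941,  1.04974339]), 'tvec': array([0.30943998, 0.33122203, 0.65443585])}
[-5.12900971e-04  4.01935138e-01  6.87164681e-01]
top {'fovy': 48.66882725385682, 'cx': 276.61172697942897, 'cy': 209.36718755764224, 'k1': -0.1051566601165671, 'rvec': array([ 2.16232259, -2.1552628 ,  0.18432531]), 'tvec': array([-0.03454664,  0.5225127 ,  0.97552897])}
[ 0.37715154 -0.00632912  1.04095457]
wrist {'fovy': 62.90776836071147, 'cx': 281.57597833185037, 'cy': 207.33872378137934, 'k1': -0.08310816543219579, 'tool_from_camera': array([[-1.28708390e-03, -9.45759265e-01, -3.24865752e-01,
         8.44292164e-02],
       [ 9.99999171e-01, -1.21057719e-03, -4.37621508e-04,
        -1.80630364e-03],
       [ 2.06095268e-05, -3.24866046e-01,  9.45760039e-01,
        -1.69375377e-01],
       [ 0.00000000e+00,  0.00000000e+00,  0.00000000e+00,
         1.00000000e+00]])}
```

View pics/top0b.png

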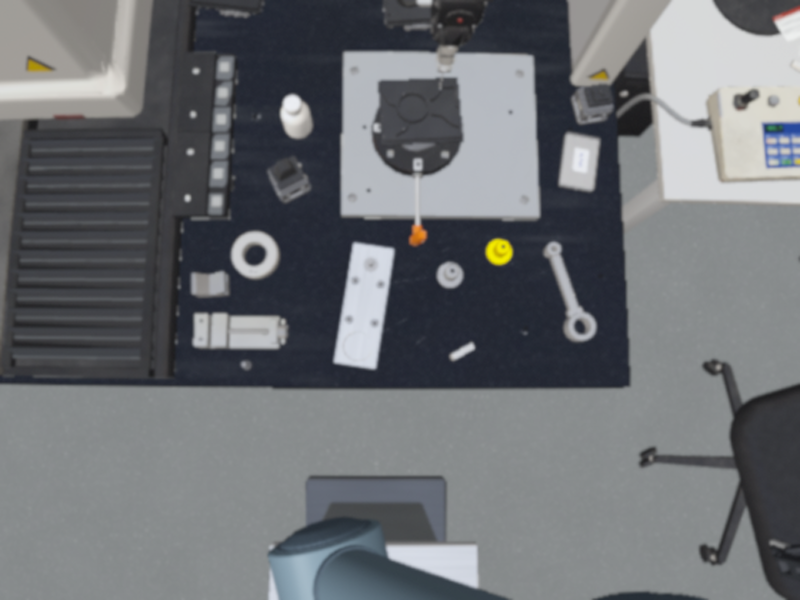

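View pics/scene0b.png

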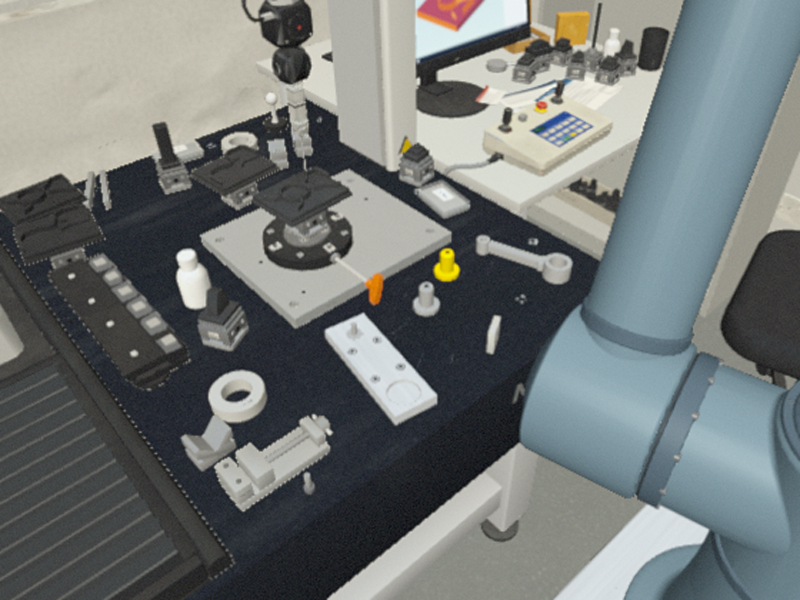

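The top view (800x600) shows:
- fixture: pocket about (357,346), pin about (370,264)
- lever: hub about (580,325), eye about (554,249)
- gauge block: (462,351); ring (255,255); vee block (210,284); cap screw (246,365)

The plug could be the steel flanged piece at top (449,275) / scene (427,300), or the yellow one at (499,251) / (447,265), which is a decoy. I choose the steel one and check it in a close crop.

Run:
```python
import cv2, numpy as np
t=cv2.imread("pics/top0.png"); s=cv2.imread("pics/scene0.png")
# top crop x230..430,y160..270 x4 ; scene crop x220..420,y155..300 
a=cv2.resize(t[162:262,230:430],None,fx=4,fy=4,interpolation=cv2.INTER_CUBIC)
cv2.imwrite("pics/topc.png",a)
b=cv2.resize(s[155:300,220:410],None,fx=4,fy=4,interpolation=cv2.INTER_CUBIC)
cv2.imwrite("pics/scenec.png",b)
```

```text
(no output)
```

View pics/topc.png

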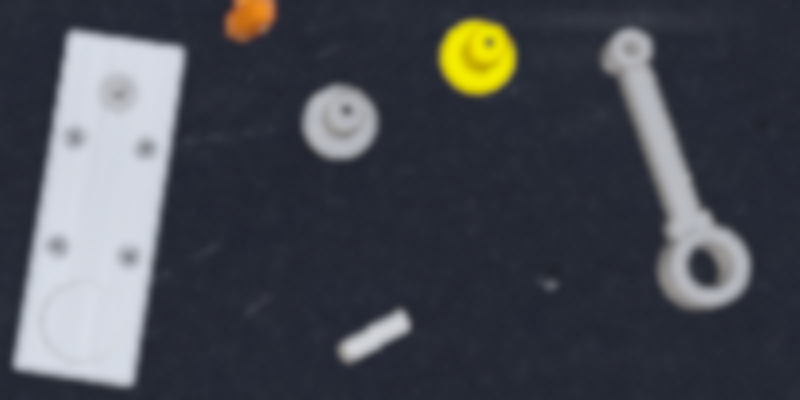

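View pics/scenec.png

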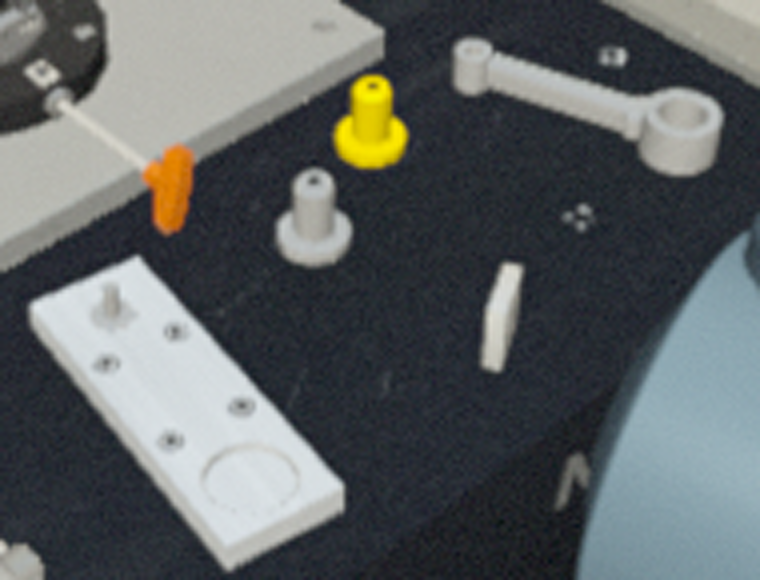

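The crops confirm the steel plug. Its tip hole is at top crop (346,110) and scene crop (314,181). The pocket mouth is centred at (82,321) and (250,478), the pin top at (118,90) and (111,288). The hub top is at (706,265) and (682,118), the eye top at (630,46) and (473,48).

Run:
```python
from h import *
T=cam("top");S=cam("scene")
t=lambda x,y:((x+.5)/4-.5+230,(y+.5)/4-.5+162)
s=lambda x,y:((x+.5)/4-.5+220,(y+.5)/4-.5+155)
for n,a,b,z in [("tip",(346,110),(314,181),.042),("pocketmouth",(82,321),(250,478),.016),("pin",(118,90),(111,288),.036),("hub",(706,265),(682,118),.028),("eye",(630,46),(473,48),.025),("gauge",(372,333),(508,300),.03),("decoy",(488,42),(373,86),.042)]:
    print(n,tri([(T,t(*a)),(S,s(*b))]).round(4),atz(T,t(*a),z).round(4),atz(S,s(*b),z).round(4))
print("flange",atz(T,t(340,122),.008))
st=read_state();print(R.from_rotvec(st["tool_rot"]).as_matrix().round(3))
```

```text
tip [ 0.5678 -0.1195  0.0406] [ 0.5674 -0.1195  0.042 ] [ 0.5668 -0.1182  0.042 ]
pocketmouth [0.4537 0.0254 0.012 ] [0.453 0.025 0.016] [0.4513 0.028  0.016 ]
pin [0.58   0.0065 0.0343] [0.5789 0.0057 0.036 ] [0.5793 0.0082 0.036 ]
hub [ 0.4843 -0.3235  0.0229] [ 0.4839 -0.3218  0.028 ] [ 0.4805 -0.3181  0.028 ]
eye [ 0.609  -0.2839  0.0242] [ 0.6088 -0.2837  0.025 ] [ 0.6083 -0.2831  0.025 ]
gauge [ 0.4444 -0.135   0.0307] [ 0.4459 -0.1338  0.03  ] [ 0.4435 -0.1368  0.03  ]
decoy [ 0.6065 -0.1993  0.041 ] [ 0.6064 -0.199   0.042 ] [ 0.6055 -0.1984  0.042 ]
flange [ 0.56695195 -0.1198129   0.008     ]
[[ 0.935  0.356 -0.   ]
 [ 0.356 -0.935  0.001]
 [ 0.    -0.002 -1.   ]]
```

Measured world positions:
- plug: (0.567, -0.119), tip at z about 0.041
- pocket: (0.4525, 0.026)
- pin: (0.579, 0.006)
- lever: hub (0.483, -0.321), eye (0.609, -0.284)

Next I move the wrist camera over the plug.

```bash
python3 -m crank '[[1.4,-0.7,0,0,45],[2.8,-1.5,0,0,45],[4.2,-2.2,0,0,45],[5.6,-3,0,0,45],[7,-3.7,0,0,45],[8.4,-4.5,0,0,45],[9.8,-5.2,0,0,45],[11.2,-6,0,0,45]]'
python3 - <<'E'
from h import *
print(totool([.567,-.119,.13]))
E
```

```text
clock: 0.95
tool_pos: [0.4555, -0.2481, 0.2037]
tool_rot: [3.09, 0.568, -0.0]
force: [0.4, -1.5, 0.6]
width: 0.526
finger_force: 0.0
[ 5.00337452 -2.7000425   2.45697339]
```

```bash
python3 -m crank '[[1.2,-0.7,0.3,0,45],[2.5,-1.4,0.8,0,45],[3.7,-2,1.4,0,45],[4.6,-2.5,2,0,45],[5,-2.7,2.4,0,45],[5,-2.7,2.4,0,45],[5,-2.7,2.4,0,45]]'
python3 - <<'E'
from h import *
st=read_state(); im=grab_frame("wrist"); cv2.imwrite("pics/w1.png",im[:,:,::-1]); 
import json; json.dump({k:(v.tolist() if hasattr(v,'tolist') else v) for k,v in st.items()},open("s1.json","w"))
C=cam("wrist",st); print(st["tool_pos"])
for P in([.567,-.119,.042],[.567,-.119,.008]): print(proj(C,P))
cv2.imwrite("pics/w1b.png",cv2.resize(im[:,:,::-1],(800,600),interpolation=cv2.INTER_CUBIC))
E
```

```text
clock: 1.65
tool_pos: [0.5652, -0.1212, 0.1319]
tool_rot: [3.09, 0.568, -0.002]
force: [0.0, -0.6, 0.5]
width: 0.526
finger_force: 0.0
[ 0.56519353 -0.12124053  0.13189319]
[282.15974422 198.6958774 ]
[282.09650854 187.0911905 ]
```

View pics/w1b.png

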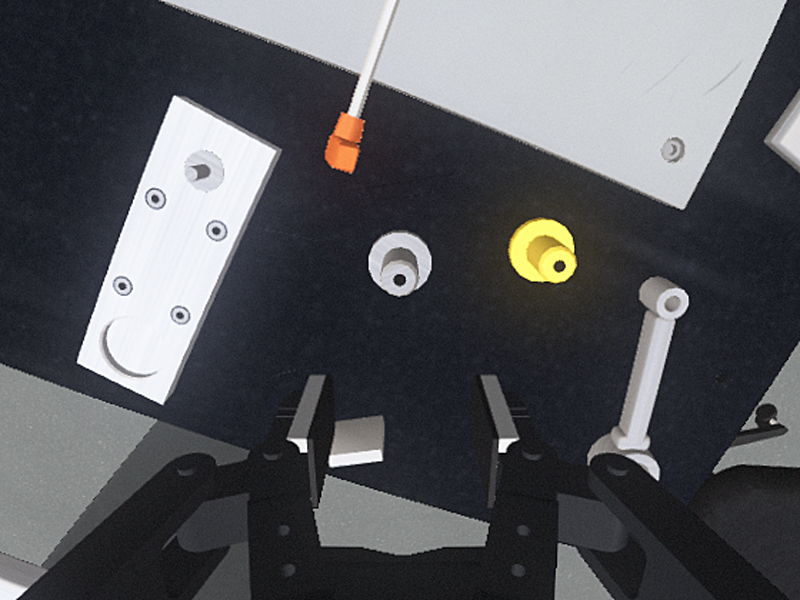

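The wrist view shows the plug tip at (400,279) and its flange centre at (400,263). The plug lies midway between the fingers in y, and the yellow decoy is at (558,265).

Run:
```python
from h import *
import json
st=json.load(open("s1.json")); C=cam("wrist",st)
w=lambda x,y:((x+.5)*.7-.5,(y+.5)*.7-.5)
T=cam("top");t=lambda x,y:((x+.5)/4-.5+230,(y+.5)/4-.5+162)
print(atz(C,w(400,279),.042),atz(C,w(400,263),.008),tri([(T,t(346,110)),(C,w(400,279))]))
print("pin",atz(C,w(194,174),.036),"eye",atz(C,w(674,302),.025))
P=atz(C,w(400,279),.042); P[2]=.014; print(P,totool(P))
```

```text
[ 0.56909806 -0.11625501  0.042     ] [ 0.56898757 -0.1161248   0.008     ] [ 0.56805594 -0.11821692  0.03866758]
pin [0.58351148 0.00745314 0.036     ] eye [ 0.61029534 -0.28056901  0.025     ]
[ 0.56909806 -0.11625501  0.014     ] [ 0.1787603  -0.13086467  3.95120684]
```

```bash
python3 -m crank '[[0.2,-0.15,1,0,45],[0.2,-0.15,2,0,45],[0.2,-0.15,2.6,0,45],[0.2,-0.15,2.6,0,45],[0.2,-0.15,2.6,0,45]]'
python3 - <<'E'
from h import *
st=read_state(); im=grab_frame("wrist"); cv2.imwrite("pics/w2.png",cv2.resize(im[:,:,::-1],(800,600),interpolation=cv2.INTER_CUBIC)); 
C=cam("wrist",st); P=[.5691,-.1163,.014]; print(st["tool_pos"],totool(P,st), (proj(C,[.5691,-.1163,.042])+.5)/.7)
E
```

```text
clock: 2.2
tool_pos: [0.57, -0.1155, 0.0551]
tool_rot: [3.09, 0.565, 0.001]
force: [0.3, 0.9, -0.2]
width: 0.526
finger_force: 0.0
[ 0.56996934 -0.11548612  0.05513973] [-0.03762883  0.01388974  1.3713122 ] [408.74604188 349.71618303]
```

View pics/w2.png

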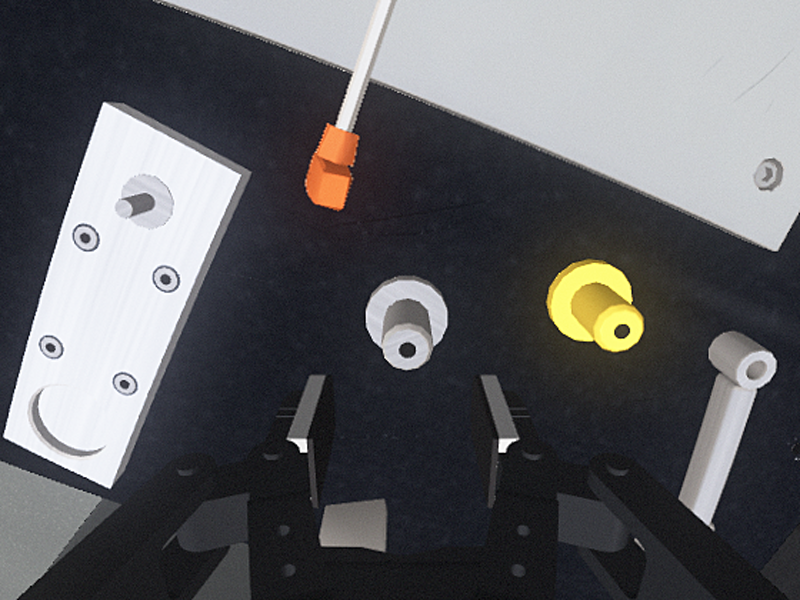

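The plug tip is at (407,350), within 2 px of the predicted (409,350). I descend and close.

```bash
python3 -m crank '[[0,0,0.7,0,45],[-0.03,0.03,1.37,0,45],[-0.03,0.03,1.37,0,45],[-0.03,0.03,1.37,0,0],[-0.03,0.03,1.37,0,0],[-0.03,0.03,1.37,0,0],[-0.03,0.03,1.37,0,0],[-0.03,0.03,1.37,0,0]]'
```

```text
clock: 3.05
tool_pos: [0.5711, -0.1157, 0.0147]
tool_rot: [3.088, 0.568, 0.005]
force: [-0.4, 0.9, 5.9]
width: 0.002
finger_force: 3.2
```

The fingers shut without holding anything, so I look at what happened.

Run:
```python
from h import *
st=read_state(); im=grab_frame("wrist"); cv2.imwrite("pics/w3.png",cv2.resize(im[:,:,::-1],(800,600),interpolation=cv2.INTER_CUBIC)); print(st["width"],st["force"],st["finger_force"],st["tool_pos"])
im=grab_frame("top"); cv2.imwrite("pics/t3.png",im[:,:,::-1])
```

```text
0.0019957003607263385 [-0.36855454  0.91362209  5.90060966] 3.236209497990785 [ 0.57108145 -0.11569471  0.01465902]
```

View pics/w3.png

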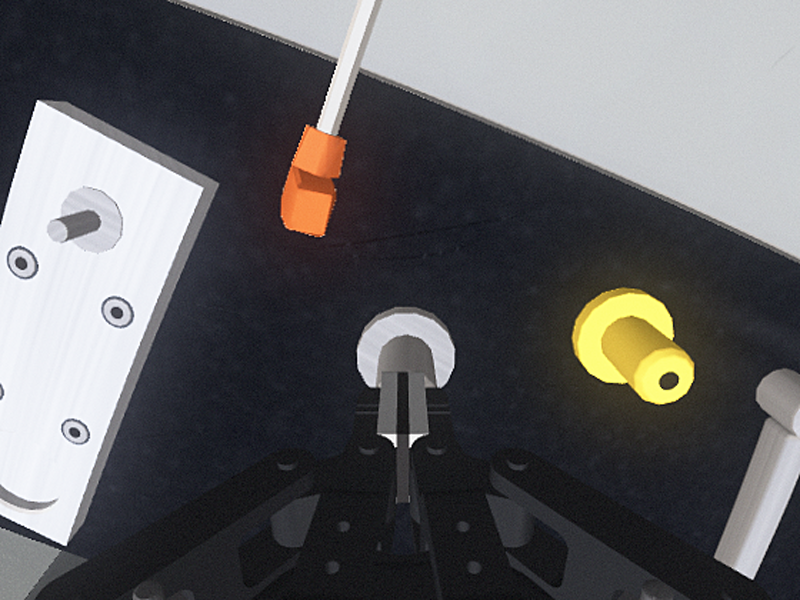

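Run:
```python
from h import *
st=read_state(); C=cam("wrist",st); w=lambda x,y:((x+.5)*.7-.5,(y+.5)*.7-.5)
pp=lambda P:((proj(C,P)+.5)/.7).round(0)
Rt=R.from_rotvec(st["tool_rot"]).as_matrix(); tp=lambda v:Rt@np.array(v)+st["tool_pos"]
for v in([0,0,0],[.011,0,0],[-.011,0,0],[.011,0,-.019],[-.011,0,-.019],[.011,0,-.04]): print(v,pp(tp(v)))
P=atz(C,w(406,354),.008); print("flange",P,totool(P,st)*30)
print((np.array(P)-[.5691,-.1163,0]))
# visible outline of the flange: bright pixels
im=cv2.imread("pics/t3.png"); a=cv2.imread("pics/top0.png")
g=cv2.cvtColor(im,cv2.COLOR_BGR2GRAY); print("diff",cv2.absdiff(g,cv2.cvtColor(a,cv2.COLOR_BGR2GRAY))[180:204,304:328].max())
```

```text
[0, 0, 0] [408. 362.]
[0.011, 0, 0] [408. 335.]
[-0.011, 0, 0] [408. 387.]
[0.011, 0, -0.019] [409. 358.]
[-0.011, 0, -0.019] [408. 414.]
[0.011, 0, -0.04] [409. 389.]
flange [ 0.57078131 -0.11529488  0.008     ] [-0.15697034 -0.52075855  6.66654534]
[0.00168131 0.00100512 0.008     ]
diff 92
```

By the calibration the TCP is inside the plug. The shut tips appear at (403,372) and hide the spigot, so the tips seem to be about 27 mm higher than the nominal TCP, and the 5.9 N suggests they rest on the plug. I check this from the side with the scene camera.

Run:
```python
from h import *
st=read_state(); im=grab_frame("scene"); S=cam("scene")
u,v=proj(S,[.57,-.117,.03]); x0,y0=int(u)-50,int(v)-55; print(x0,y0)
cv2.imwrite("pics/s4.png",cv2.resize(im[y0:y0+90,x0:x0+100,::-1],(800,720),interpolation=cv2.INTER_CUBIC)[:600])
for z in(0,.0147,.042,.05): print(z,((proj(S,[.5705,-.1155,z])-[x0,y0]+.5)*8-.5).round())
```

```text
246 148
0 [404. 535.]
0.0147 [404. 494.]
0.042 [403. 416.]
0.05 [403. 393.]
```

View pics/s4.png

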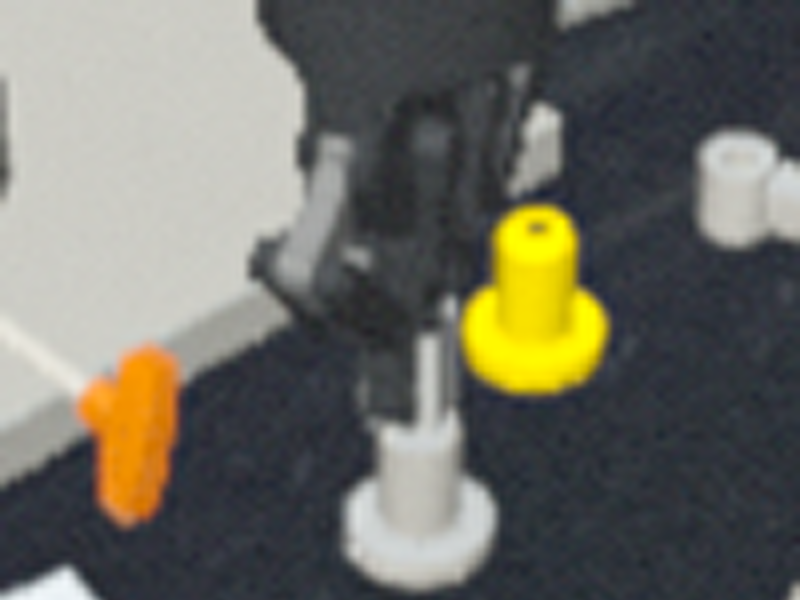

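The scene crop confirms it. The shut tips sit on top of the spigot at about (415,420), so the true tips are about 27 mm above the reported TCP. The plug still stands and the fingers are centred over it. I lift, open, and go 28 mm deeper.

```bash
python3 -m crank '[[0,0,-0.4,0,0],[0,0,-0.4,0,45],[0,0,-0.4,0,45],[0,0,-0.4,0,45],[0,0,-0.4,0,45],[0,0,-0.4,0,45]]'; python3 -m crank '[[0,0,0.6,0,45],[0,0,1.3,0,45],[0,0,1.3,0,45],[0,0,1.3,0,0],[0,0,1.3,0,0],[0,0,1.3,0,0],[0,0,1.3,0,0],[0,0,1.3,0,0]]'
```

```text
clock: 3.8
tool_pos: [0.569, -0.1153, 0.0244]
tool_rot: [-3.089, -0.568, 0.001]
force: [1.1, 0.7, -1.0]
width: 0.526
finger_force: 0.0
clock: 4.6
tool_pos: [0.5702, -0.1156, -0.0133]
tool_rot: [3.089, 0.568, 0.002]
force: [0.7, 0.2, 2.9]
width: 0.235
finger_force: 59.1
```

The plug is gripped (59 N, about 20 mm). I lift and carry it over the pocket.

```bash
python3 -m crank '[[0,0,-0.8,0,0],[0,0,-2.2,0,0],[-0.3,-1,-2.2,0,0],[-0.8,-2.4,-2.2,0,0],[-1.2,-3.8,-2.2,0,0],[-1.6,-5,-2.2,0,0],[-1.87,-5.83,-2.2,0,0],[-1.87,-5.83,-2.2,0,0]]'; python3 -m crank '[[0,0,0,0,0],[0,0,0,0,0]]'
python3 - <<'E'
from h import *
import json
st=read_state(); im=grab_frame("wrist"); cv2.imwrite("pics/w5.png",cv2.resize(im[:,:,::-1],(800,600),interpolation=cv2.INTER_CUBIC)); 
json.dump({k:(v.tolist() if hasattr(v,'tolist') else v) for k,v in st.items()},open("s5.json","w"))
C=cam("wrist",st)
for P in([.4555,.028,.016],[.4555,.028,.009],[.583,.0075,.036]): print(((proj(C,P)+.5)/.7).round())
E
```

```text
clock: 5.4
tool_pos: [0.4509, 0.0304, 0.0513]
tool_rot: [-3.087, -0.573, 0.005]
force: [0.4, -0.9, -1.5]
width: 0.233
finger_force: 59.0
clock: 5.6
tool_pos: [0.4561, 0.0275, 0.0521]
tool_rot: [3.089, 0.567, 0.002]
force: [-0.5, 0.3, -1.0]
width: 0.237
finger_force: 59.0
[406. 327.]
[406. 321.]
[589.  53.]
```

View pics/w5.png

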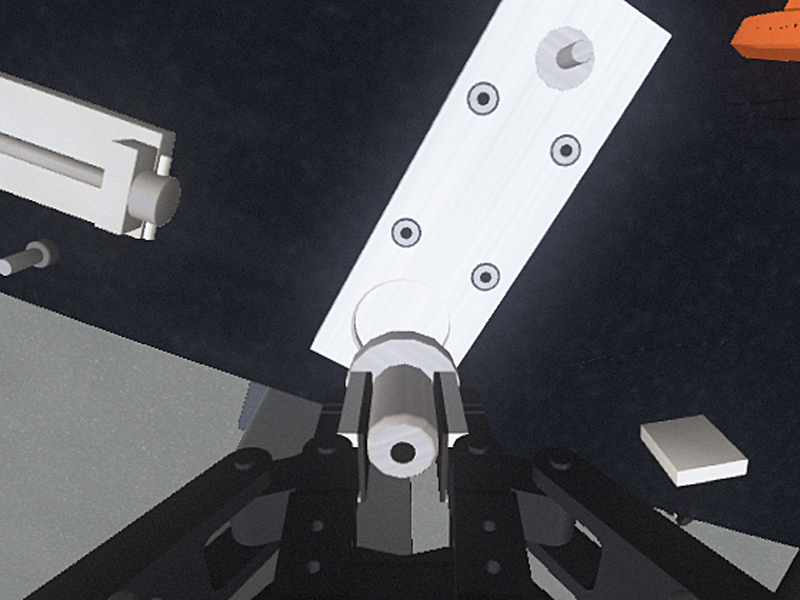

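The wrist view shows the pocket mouth from x≈355 to 450, with its top edge at y≈280. The held plug's tip hole is at (402,452), its flange spans x 346 to 461, and the pin top is at about (582,46). I compare these with the model in tool coordinates.

Run:
```python
from h import *
import json
st=json.load(open("s5.json")); C=cam("wrist",st); w=lambda x,y:((x+.5)*.7-.5,(y+.5)*.7-.5)
Rt=R.from_rotvec(st["tool_rot"]); tt=lambda P:(Rt.inv().apply(P-np.array(st["tool_pos"]))*1e3).round(1)
print("tip",tt(atz(C,w(402,452),.1074)))
print("pin",atz(C,w(582,46),.036),tt(atz(C,w(582,46),.036)))
im=cv2.imread("pics/w5.png"); g=cv2.GaussianBlur(cv2.cvtColor(im,cv2.COLOR_BGR2GRAY),(0,0),1).astype(float)
th=np.linspace(0,2*np.pi,721)
def circ(c,r,z): return np.array([(proj(C,[c[0]+r*np.cos(t),c[1]+r*np.sin(t),z])+.5)/.7-.5 for t in th])
q=circ((.4555,.028),.0235,.016); print("mouth ext",q.min(0),q.max(0))
# search for centre & best rim (dark line) using arc visible (v<335)
best=[]
for dx in np.arange(-5,5.1,.5):
  for dy in np.arange(-5,5.1,.5):
    c=np.array([.4555+dx/1e3,.028+dy/1e3]); s=[]
    for r,sg in((.0235,1),(.0215,1)):pass
    a=[]
    for r in(.0215,.0235,.0255):
      p=circ(c,r,.016)[::6]; p=p[p[:,1]<325].astype(np.float32)
      a.append(cv2.remap(g.astype(np.float32),p[:,0].reshape(-1,1),p[:,1].reshape(-1,1),cv2.INTER_LINEAR).mean())
    best.append(((a[0]+a[2])/2-a[1],dx,dy))
print(sorted(best)[-6:])
```

```text
tip [ -0.6  -2.  -55.3]
pin [0.58397754 0.01051594 0.036     ] [113.5  61.3  16.3]
mouth ext [353.18308717 276.28564915] [456.99158305 372.49117203]
[(np.float32(10.312698), np.float64(-2.0), np.float64(0.0)), (np.float32(10.564499), np.float64(-2.0), np.float64(0.5)), (np.float32(10.780975), np.float64(-1.5), np.float64(0.5)), (np.float32(11.863174), np.float64(-0.5), np.float64(0.0)), (np.float32(12.476944), np.float64(-1.5), np.float64(0.0)), (np.float32(12.535904), np.float64(-1.0), np.float64(0.0))]
```

Run:
```python
from h import *
import json
from scipy.optimize import minimize
st=json.load(open("s5.json")); C=cam("wrist",st)
Rt=R.from_rotvec(st["tool_rot"]); tt=lambda P:(Rt.inv().apply(P-np.array(st["tool_pos"]))*1e3).round(2)
im=cv2.imread("pics/w5.png"); g=cv2.GaussianBlur(cv2.cvtColor(im,cv2.COLOR_BGR2GRAY),(0,0),1).astype(np.float32)
th=np.linspace(0,2*np.pi,121)
def val(c,r,z):
    p=np.array([(proj(C,[c[0]+r*np.cos(t),c[1]+r*np.sin(t),z])+.5)/.7-.5 for t in th],np.float32); p=p[(p[:,1]<328)]
    return cv2.remap(g,p[:,:1].copy(),p[:,1:].copy(),cv2.INTER_LINEAR).mean()
for z in(.016,.0145):
  for r in(.021,.022,.023,.0235,.0245):
    b=min((val((.4555+dx/1e3,.028+dy/1e3),r,z),dx,dy) for dx in np.arange(-4,4.1,.5) for dy in np.arange(-4,4.1,.5))
    print(z,r,b,tt(np.array([.4555+b[1]/1e3,.028+b[2]/1e3,z])))
```

```text
0.016 0.021 (np.float32(228.69635), np.float64(0.0), np.float64(2.5)) [ 0.51 -3.07 36.13]
0.016 0.022 (np.float32(228.61389), np.float64(-0.5), np.float64(1.5)) [-0.31 -2.31 36.13]
0.016 0.023 (np.float32(230.02129), np.float64(-1.0), np.float64(0.5)) [-1.13 -1.55 36.13]
0.016 0.0235 (np.float32(230.94374), np.float64(-1.5), np.float64(0.0)) [-1.78 -1.26 36.13]
0.016 0.0245 (np.float32(231.72992), np.float64(-1.5), np.float64(-1.0)) [-2.13 -0.33 36.13]
0.0145 0.021 (np.float32(228.87447), np.float64(-0.5), np.float64(2.5)) [ 0.04 -3.25 37.63]
0.0145 0.022 (np.float32(228.25972), np.float64(-1.0), np.float64(1.5)) [-0.78 -2.49 37.63]
0.0145 0.023 (np.float32(229.96413), np.float64(-1.5), np.float64(0.5)) [-1.6  -1.73 37.63]
0.0145 0.0235 (np.float32(230.5125), np.float64(-1.5), np.float64(0.0)) [-1.78 -1.27 37.63]
0.0145 0.0245 (np.float32(231.57976), np.float64(-2.0), np.float64(-1.0)) [-2.6  -0.51 37.63]
```

The pocket measured in the tool frame is (-0.8,-2.5) mm and the plug (-0.6,-2.0) mm, so they line up within about 0.5 mm. I lower to just above the plate, then on in small steps.

```bash
python3 -m crank '[[0,0,0.8,0,0],[0,-0.01,1.5,0,0],[0,-0.01,1.5,0,0],[0,-0.01,1.6,0,0],[0,-0.01,1.65,0,0],[0,-0.01,1.7,0,0],[0,-0.01,1.7,0,0]]'
```

```text
clock: 6.35
tool_pos: [0.4552, 0.0283, 0.0013]
tool_rot: [3.089, 0.568, 0.002]
force: [0.7, 0.0, -1.6]
width: 0.233
finger_force: 59.0
```

```bash
python3 -m crank '[[0,0,0.05,0,0],[0,0,0.1,0,0],[0,0,0.15,0,0],[0,0,0.2,0,0],[0,0,0.2,0,0]]'
```

```text
clock: 6.85
tool_pos: [0.4547, 0.0284, -0.0044]
tool_rot: [3.089, 0.568, 0.0]
force: [-3.3, 0.7, 9.6]
width: 0.231
finger_force: 60.3
```

The plug meets the floor at the expected height (bottom about 0.0089, 9.6 N). I release, rise, and check.

```bash
python3 -m crank '[[0,0,0.2,0,45],[0,0,0.2,0,45],[0,0,0.2,0,45],[0,0,0.2,0,45],[0,0,-0.6,0,45],[0,0,-2,0,45],[0,0,-2.5,0,45],[0,0,-2.5,0,45]]'
python3 - <<'E'
from h import *
import json
st=read_state(); im=grab_frame("wrist"); t=grab_frame("top"); cv2.imwrite("pics/w6.png",im[:,:,::-1]); cv2.imwrite("pics/t6.png",t[:,:,::-1])
json.dump({k:(v.tolist() if hasattr(v,'tolist') else v) for k,v in st.items()},open("s6.json","w"))
C=cam("wrist",st);print(st["tool_pos"]); print(proj(C,[.4545,.028,.051]),proj(C,[.583,.0095,.036]))
a=cv2.resize(im[:,:,::-1],(800,600),interpolation=cv2.INTER_CUBIC); cv2.imwrite("pics/w6b.png",a)
E
```

```text
clock: 7.65
tool_pos: [0.4574, 0.0282, 0.0723]
tool_rot: [3.088, 0.568, 0.009]
force: [0.9, -0.6, -0.0]
width: 0.529
finger_force: 0.0
[0.45739384 0.0281771  0.07234597]
[283.22562325 241.22068257] [395.42645506  43.52415658]
```

View pics/w6b.png

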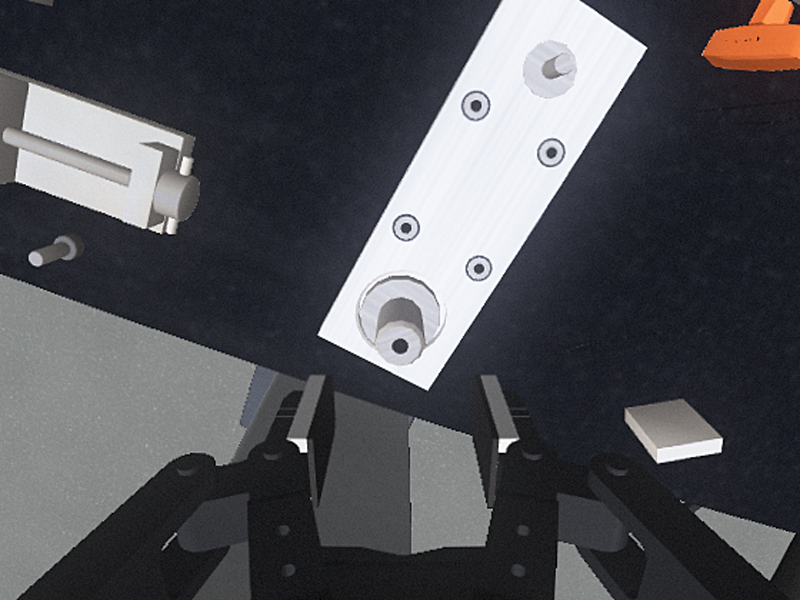

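The plug sits in the pocket with the rim visible all round it, tip hole at (400,346), and the pin top is at about (565,64). Now I move so that the hub comes under the wrist camera in the same geometry.

```bash
python3 - <<'E'
from h import *
import json
st=json.load(open("s6.json")); C=cam("wrist",st); w=lambda x,y:((x+.5)*.7-.5,(y+.5)*.7-.5)
a=atz(C,w(400,346),.051);b=atz(C,w(565,64),.036);d=b-a
print(a,b,np.linalg.norm(d[:2]),np.degrees(np.arctan2(d[1],d[0])))
E
python3 -m crank '[[-0.4,1.4,0,0,45],[-0.8,2.8,0,0,45],[-1.2,4.2,0,0,45],[-1.6,5.6,0,0,45],[-2,7,0,0,45],[-2.4,8.4,0,0,45],[-2.8,9.8,0,0,45],[-3.2,11.1,0,0,45]]'; python3 -m crank '[[0,0,0,0,45],[0,0,0,0,45],[0,0,0,0,45]]'
python3 - <<'E'
from h import *
import json
st=read_state(); im=grab_frame("wrist"); cv2.imwrite("pics/w7.png",im[:,:,::-1])
json.dump({k:(v.tolist() if hasattr(v,'tolist') else v) for k,v in st.items()},open("s7.json","w"))
g=cv2.cvtColor(im,cv2.COLOR_RGB2GRAY); hsv=cv2.cvtColor(im,cv2.COLOR_RGB2HSV)
m=((g>90)&(hsv[...,1]<70)).astype(np.uint8)
n,l,s,c=cv2.connectedComponentsWithStats(m)
for i in range(1,n):
    if s[i,4]>150: print(s[i],c[i].round(1))
C=cam("wrist",st);print(proj(C,[.486,-.318,.028]),proj(C,[.6103,-.2805,.025]))
E
```

```text
[0.45325698 0.02972627 0.051     ] [0.58244157 0.00928573 0.036     ] 0.13079171981893967 -8.991222998483082
clock: 8.55
tool_pos: [0.4822, -0.3181, 0.0676]
tool_rot: [-3.088, -0.567, 0.003]
force: [0.6, -0.2, -0.4]
width: 0.521
finger_force: 0.0
clock: 8.85
tool_pos: [0.4823, -0.3152, 0.0683]
tool_rot: [-3.087, -0.569, 0.003]
force: [-0.4, -0.3, -0.2]
width: 0.53
finger_force: 0.0
[  253     0    98   254 15350] [302.1 129.4]
[  219     0   341   389 42540] [449.5 215.2]
[   0  162   59   31 1056] [ 26.6 176.1]
[    0   221   193   199 18907] [ 64.3 309.3]
[194 262  34  93 923] [214.3 297.4]
[ 464  306   96   41 1418] [512.2 325.7]
[ 113  345   63   75 2562] [154.1 382.1]
[ 388  345   52   75 2328] [407.6 379.2]
[487 344  31  22 170] [501.9 355. ]
[290.70019635 221.58433214] [308.6168675    2.98886353]
```

```bash
python3 -m crank '[[0.3,0.2,-0.9,0.7,45],[0.5,0.2,-1.7,0.7,45],[0.5,0.2,-1.7,0.7,45],[0.5,0.2,-1.7,0.7,45],[0.5,0.2,-1.7,0.7,45]]'
python3 - <<'E'
from h import *
import json
st=read_state(); im=grab_frame("wrist"); cv2.imwrite("pics/w8.png",im[:,:,::-1])
json.dump({k:(v.tolist() if hasattr(v,'tolist') else v) for k,v in st.items()},open("s8.json","w"))
C=cam("wrist",st); a=proj(C,[.486,-.318,.028]);b=proj(C,[.6103,-.2805,.025]); print(a,b)
g=cv2.cvtColor(im,cv2.COLOR_RGB2GRAY); m=(g>85).astype(np.uint8)
cs,h=cv2.findContours(m,cv2.RETR_CCOMP,cv2.CHAIN_APPROX_NONE)
for i,c in enumerate(cs):
    if len(c)<20: continue
    (x,y),ax,an=cv2.fitEllipse(c)
    r=cv2.boundingRect(c)
    if min(np.hypot(x-a[0],y-a[1]),np.hypot(x-b[0],y-b[1]),np.hypot(x-(a+b)[0]/2,y-(a+b)[1]/2))<45: print(round(x,1),round(y,1),np.round(ax,1),r,"hole" if h[0,i,3]>=0 else "outer",cv2.contourArea(c))
E
```

```text
clock: 9.4
tool_pos: [0.4988, -0.3159, 0.1197]
tool_rot: [-3.107, -0.456, 0.002]
force: [-0.3, -0.2, 0.1]
width: 0.528
finger_force: 0.0
[282.18669612 215.87529384] [281.77729788  42.88893385]
293.1 211.3 [3.7 6.2] (291, 208, 5, 8) outer 2.0
284.3 207.8 [10.  10.5] (278, 202, 12, 12) outer 51.5
301.5 163.6 [4.8 7.8] (297, 161, 9, 6) outer 7.0
266.4 155.3 [4.5 7.3] (264, 151, 6, 8) outer 11.0
305.5 142.9 [5.1 8.5] (301, 140, 10, 7) outer 8.5
299.6 138.3 [8.  8.8] (295, 135, 10, 9) outer 7.0
301.4 118.5 [10.1 14.1] (294, 112, 14, 15) outer 35.0
297.4 106.2 [4.7 8.4] (295, 102, 6, 9) outer 10.0
284.0 156.5 [ 46.7 230.7] (258, 29, 55, 213) outer 5520.5
284.9 210.6 [20.6 29.2] (270, 200, 31, 22) hole 470.0
282.1 47.2 [10.3 12.1] (276, 42, 13, 11) hole 95.5
```

Run:
```python
from h import *
import json
from scipy.optimize import fsolve
st=json.load(open("s8.json")); C=cam("wrist",st)
th=np.linspace(0,2*np.pi,181)
def ext(c):
    p=np.array([proj(C,[c[0]+.022*np.cos(t),c[1]+.022*np.sin(t),.028]) for t in th]); return p.min(0),p.max(0)
def F(c): a,b=ext(c); return [(a[0]+b[0])/2-285,b[1]-241]
hub=fsolve(F,[.486,-.318]); print("hub",hub,ext(hub))
eye=atz(C,(282.1,47.2),.025)[:2]; d=eye-hub; L=np.linalg.norm(d); print("eye",eye,L,np.degrees(np.arctan2(d[1],d[0])))
print("bore hole px",proj(C,[*hub,.028]))
# arm centreline check
g=cv2.cvtColor(cv2.imread("pics/w8.png"),cv2.COLOR_BGR2GRAY)
for v in(80,100,120,140):
    x=np.where(g[v,250:320]>85)[0]+250; P0=atz(C,(x.min()-.5,v),.023)[:2];P1=atz(C,(x.max()+.5,v),.023)[:2]; m=(P0+P1)/2; u=d/L
    print(v,x.min(),x.max(),"across",np.cross(u,m-hub)*1e3,"along",u@(m-hub)*1e3)
Rm=R.from_rotvec(st["tool_rot"]).as_matrix(); print("tool ang",np.degrees(np.arctan2(Rm[1,0],Rm[0,0])))
u=d/L; B=np.array([*(eye-u*.083),-.0233]); print("bal",B,totool(B,st))
```

```text
hub [ 0.48633001 -0.32028326] (array([257.8959834 , 190.20145908]), array([312.1040166, 241.       ]))
eye [ 0.60759206 -0.28154912] 0.12729815172855552 17.714789732631413
bore hole px [284.99874304 216.26639221]
80 273 319 across -9.798991181052344 along 104.72497068842424
100 264 304 across -0.7354539175327586 along 90.59685306275452
120 274 304 across -4.27387216659731 along 75.84751735282187
140 265 315 across -4.856475374563475 along 60.73225804976774
tool ang 16.70404636703157
bal [ 0.52852767 -0.30680427 -0.0233    ] [1.04329366e+00 3.50871954e-03 4.76616604e+00]<stdin>:16: DeprecationWarning: Arrays of 2-dimensional vectors are deprecated. Use arrays of 3-dimensional vectors instead. (deprecated in NumPy 2.0)
```

The lever hub measures (0.486,-0.320) and the eye (0.608,-0.2815), heading about 17.5° against the tool's 16.7°. I move over the balance point and descend, stopping short of the final height to check.

```bash
python3 -m crank '[[1.08,0.06,1.2,-0.1,45],[1.08,0.06,2.6,-0.1,45],[1.08,0.06,3.8,-0.1,45],[1.08,0.06,4.4,-0.1,45],[1.08,0.06,4.4,-0.1,45],[1.08,0.06,4.4,-0.1,45]]'
python3 - <<'E'
from h import *
st=read_state(); print(totool([.5298,-.3064,-.0233],st),st["tool_pos"],st["force"])
E
```

```text
clock: 10.05
tool_pos: [0.5304, -0.3092, -0.0116]
tool_rot: [-3.105, -0.471, 0.002]
force: [-0.8, -0.0, 0.1]
width: 0.527
finger_force: 0.0
[ 0.00906658 -0.09515854  0.38949327] [ 0.53040307 -0.30921828 -0.01161875] [-0.80773176 -0.02538958  0.14332757]
```

```bash
python3 -m crank '[[0,0,0.2,0,45],[0,0,0.38,0,45],[0,0,0.38,0,45],[0,0,0.38,0,0],[0,0,0.38,0,0],[0,0,0.38,0,0],[0,0,0.38,0,0],[0,0,0.38,0,0]]'
```

```text
clock: 10.85
tool_pos: [0.5315, -0.3097, -0.022]
tool_rot: [3.106, 0.471, 0.001]
force: [-0.9, 1.2, 5.5]
width: 0.146
finger_force: 61.4
```

Gripped on the arm (about 12.5 mm, 61 N). I lift gently and check.

```bash
python3 -m crank '[[0,0,-0.3,0,0],[0,0,-0.8,0,0],[0,0,-1.6,0,0],[0,0,-2.4,0,0],[0,0,-2.9,0,0],[0,0,-2.9,0,0],[0,0,-2.9,0,0]]'
python3 - <<'E'
from h import *
import json
st=read_state(); im=grab_frame("wrist"); cv2.imwrite("pics/w9.png",im[:,:,::-1]); sc=grab_frame("scene"); cv2.imwrite("pics/s9.png",sc[:,:,::-1])
json.dump({k:(v.tolist() if hasattr(v,'tolist') else v) for k,v in st.items()},open("s9.json","w"))
print(st["tool_pos"],st["force"],st["torque"],st["width"],st["finger_force"])
C=cam("wrist",st); S=cam("scene")
dz=st["tool_pos"][2]+.022
Rm=R.from_rotvec(st["tool_rot"]).as_matrix(); x=Rm[:,0]
B=np.array([*st["tool_pos"][:2],0]); e=B+x*.083
for z in(dz+.025,): print("eye pred",proj(C,[*e[:2],z]),proj(S,[*e[:2],z]))
g=cv2.cvtColor(im,cv2.COLOR_RGB2GRAY); m=(g>85).astype(np.uint8)
a=proj(C,[*e[:2],dz+.025])
cs,h=cv2.findContours(m,cv2.RETR_CCOMP,cv2.CHAIN_APPROX_NONE)
for i,c in enumerate(cs):
    if len(c)<20: continue
    (px,y),ax,an=cv2.fitEllipse(c); r=cv2.boundingRect(c)
    if h[0,i,3]>=0 and np.hypot(px-a[0],y-a[1])<60 or cv2.contourArea(c)>2000: print(round(px,1),round(y,1),np.round(ax,1),r,"hole" if h[0,i,3]>=0 else "outer",cv2.contourArea(c))
E
```

```text
clock: 11.55
tool_pos: [0.5307, -0.3095, 0.0638]
tool_rot: [-3.106, -0.471, 0.001]
force: [0.8, 0.4, -5.6]
width: 0.146
finger_force: 60.4
[ 0.53072915 -0.3095483   0.06375252] [ 0.8084954   0.43477158 -5.5588271 ] [ 0.0098748   0.01743641 -0.00974687] 0.1464266654577424 60.369300842285156
eye pred [286.93073206  94.6501499 ] [340.00408894 134.83083346]
48.7 349.5 [116.8 153.5] (0, 289, 146, 131) outer 9959.5
411.7 300.9 [45.1 73.5] (374, 276, 82, 54) outer 2211.5
281.4 219.3 [ 56.4 362.6] (246, 62, 72, 327) outer 13490.5
281.2 94.1 [24.4 24.8] (269, 81, 26, 27) hole 472.5
144.8 53.8 [63.5 76.8] (105, 21, 77, 68) outer 3782.0
506.2 165.5 [157.1 283.8] (396, 0, 164, 304) outer 29597.0
```

The lever is level and balanced: torque about 0, and the eye is at (281,94) against a predicted row of 94.7. The fixture heading is -9.0°, so the target tool pose is (0.5007, 0.0204) at -9.0°. I carry the lever over.

```bash
python3 -m crank '[[0.1,-0.5,0,0.3,0],[0.4,-1.6,0,0.8,0],[0.7,-2.9,0,1.4,0],[1,-4.2,0,2,0],[1.3,-5.5,0,2.7,0],[1.6,-6.8,0,3.3,0],[1.8,-8,0,3.9,0],[2,-9,0,4.37,0]]'; python3 -m crank '[[0,0,0,0,0],[0,0,0,0,0]]'
python3 - <<'E'
from h import *
st=read_state(); Rm=R.from_rotvec(st["tool_rot"]).as_matrix(); print("head",np.degrees(np.arctan2(Rm[1,0],Rm[0,0])), totool([.5007,.0204,.054],st))
E
```

```text
clock: 12.45
tool_pos: [0.5064, -0.0318, 0.063]
tool_rot: [-3.131, 0.248, 0.005]
force: [-0.6, 0.4, -4.6]
width: 0.148
finger_force: 60.4
clock: 12.65
tool_pos: [0.5073, -0.0334, 0.0634]
tool_rot: [3.132, -0.243, -0.003]
force: [0.4, 0.1, -5.0]
width: 0.151
finger_force: 60.3
head -8.862661228350532 [-0.49421109 -1.7382037   0.3131314 ]
```

```bash
python3 -m crank '[[-0.15,-0.5,0,0,0],[-0.35,-1.2,0,0,0],[-0.48,-1.65,0.1,0,0],[-0.49,-1.74,0.25,0,0],[-0.49,-1.74,0.31,0,0],[-0.49,-1.74,0.31,0,0],[-0.49,-1.74,0.31,0,0],[-0.49,-1.74,0.31,0,0]]'
python3 - <<'E'
from h import *
import json
st=read_state(); im=grab_frame("wrist"); cv2.imwrite("pics/w10.png",im[:,:,::-1]); sc=grab_frame("scene"); cv2.imwrite("pics/s10.png",sc[:,:,::-1]); tp=grab_frame("top"); cv2.imwrite("pics/t10.png",tp[:,:,::-1])
json.dump({k:(v.tolist() if hasattr(v,'tolist') else v) for k,v in st.items()},open("s10.json","w"))
print(st["tool_pos"],st["force"],totool([.5007,.0204,.054],st))
C=cam("wrist",st); Rt=R.from_rotvec(st["tool_rot"]); pos=np.array(st["tool_pos"]); tt=lambda P:(Rt.inv().apply(P-pos)*1e3).round(1)
zu=pos[2]+.022
e=Rt.apply([.083,0,0])+pos; a=proj(C,[*e[:2],zu+.025]); print("eye pred",a,"pin pred",proj(C,[.5824,.0093,.036]))
g=cv2.cvtColor(im,cv2.COLOR_RGB2GRAY)
for thr in(85,120):
  cs,h=cv2.findContours((g>thr).astype(np.uint8),cv2.RETR_CCOMP,cv2.CHAIN_APPROX_NONE)
  for i,c in enumerate(cs):
    if len(c)<20: continue
    (px,y),ax,an=cv2.fitEllipse(c)
    if np.hypot(px-a[0],y-a[1])<60: print(thr,round(px,1),round(y,1),np.round(ax,1),"hole" if h[0,i,3]>=0 else "outer",tt(atz(C,(px,y),zu+.025)))
np.set_printoptions(linewidth=200); ia=a.astype(int); print(g[ia[1]-24:ia[1]+24:2,ia[0]-30:ia[0]+26:2])
E
```

```text
clock: 13.45
tool_pos: [0.5, 0.002, 0.0552]
tool_rot: [-3.12, 0.206, -0.002]
force: [0.3, 0.2, -3.7]
width: 0.146
finger_force: 60.3
[0.50001463 0.00199207 0.05522559] [ 0.27951727  0.2279777  -3.69002018] [-0.05809515 -0.61060276  0.04982124]
eye pred [285.12654236  92.01478579] pin pred [251.46635653  96.16553572]
120 280.0 95.2 [25.1 29.3] hole [ 82.   -2.4 -46.9]
[[245 245 245 248 238 165 217 210 212 213 220 212 214 213 213 219 219 221 215 217 221 221 195 248 244 245 242 252]
 [245 244 245 236 170 219 211 212 214 214 215 216 213 215 216 221 218 217 214 215 218 221 209 191 249 244 242 251]
 [246 246 245 178 223 214 213 214 215 217 213 216 216 217 216 222 221 214 220 219 219 215 212 195 218 247 243 250]
 [228 244 182 222 215 212 214 212 218 216 219 214 218 219 219 221 216 218 220 222 218 217 211 221 176 242 244 251]
 [205 178 220 219 214 213 213 217 219 220 218 219 217 220 220 220 215 217 219 218 218 211 216 213 221 184 241 252]
 [174 221 214 211 210 213 215 216 217 217 220 221 228 207 216 219 220 221 224 216 216 214 214 218 217 215 187 229]
 [215 221 217 214 214 215 216 216 218 20
[... 1330 characters left out ...]
 222 218]
 [221 216 216 220 221 219 221 162 121 103 251 250 246 245 243 247 254 132 119 144 214 217 217 212 214 219 216 214]
 [220 216 218 220 222 218 219 229 168 118 109 163 244 252 235 166  93 111 137 214 216 212 213 221 221 219 215 131]
 [214 221 224 222 221 217 223 222 228 157 119 118 110 103 111 107 117 126 213 214 216 213 218 219 222 218 218  61]
 [203 222 223 224 216 222 220 222 219 222 197 174 140 112 134 176 205 220 210 218 213 215 220 224 218 211 220  42]
 [207 208 220 220 219 222 224 222 217 215 222 219 224 215 222 219 212 207 215 215 214 218 218 219 216 212 161  30]
 [219 205 205 216 220 222 223 221 213 221 216 220 213 216 216 215 210 212 213 213 219 221 219 215 210 155 255  22]]
```

The tool stopped 18 mm short in y and the heading slipped back, so I check the joints.

```bash
python3 - <<'E'
from h import *
st=read_state(); print(np.round(st["joint_positions"],3),np.round(st["dq"],3))
E
python3 -m crank '[[0,-0.3,0,0,0],[0,-0.6,0,0.2,0],[0,-0.6,0,0.2,0]]'
python3 - <<'E'
from h import *
st=read_state(); print(np.round(st["joint_positions"],3)); Rm=R.from_rotvec(st["tool_rot"]).as_matrix(); print("head",np.degrees(np.arctan2(Rm[1,0],Rm[0,0])),"tilt",np.degrees(np.arccos(-Rm[2,2])), totool([.5007,.0204,.054],st))
E
```

```text
[-0.133  0.326 -0.398  0.846  0.015  3.141] [ 0.001 -0.001 -0.001 -0.    -0.001 -0.001]
clock: 13.9
tool_pos: [0.5002, 0.0059, 0.0554]
tool_rot: [-3.108, 0.206, -0.002]
force: [0.6, 0.4, -3.9]
width: 0.146
finger_force: 60.3
[-0.133  0.326 -0.398  0.847  0.027  3.141]
head -7.584131301259715 tilt 1.5344264989897665 [-0.04651409 -0.47998724  0.05938395]
```

Joint 6 is at its limit (3.141): heading = j1 - j6 + π, so this grasp cannot reach -9° here. The half-turned grasp (j6 about 0.2) can. I return the lever to its free spot, set it down, turn the tool half round and regrasp.

```bash
python3 -m crank '[[0,0.3,-0.2,0,0],[0.3,1.4,-0.3,-0.5,0],[0.6,2.7,-0.3,-1.1,0],[1,4,-0.3,-1.8,0],[1.4,5.3,-0.3,-2.5,0],[1.8,6.6,-0.3,-3.2,0],[2.1,7.8,-0.3,-3.9,0],[2.3,8.8,-0.3,-4.3,0]]'; python3 -m crank '[[0,0,0,0,0],[0,0,0,0,0]]'
python3 - <<'E'
from h import *
st=read_state(); Rm=R.from_rotvec(st["tool_rot"]).as_matrix(); print("head",np.degrees(np.arctan2(Rm[1,0],Rm[0,0])),"tilt",np.degrees(np.arccos(-Rm[2,2])),totool([.5307,-.3095,-.022],st),np.round(st["joint_positions"],2))
E
```

```text
clock: 14.7
tool_pos: [0.5338, -0.2682, 0.0576]
tool_rot: [-3.078, -0.495, -0.012]
force: [0.2, -0.1, -4.8]
width: 0.149
finger_force: 60.3
clock: 14.9
tool_pos: [0.5334, -0.266, 0.0573]
tool_rot: [-3.077, -0.49, -0.011]
force: [1.2, 0.3, -4.1]
width: 0.146
finger_force: 60.4
head 18.09972444097963 tilt 1.5537489710704848 [-0.56443206  1.41674744  2.60361168] [-0.58  0.51 -0.11  0.97  0.02  2.24]
```

```bash
python3 -m crank '[[-0.3,0.7,0.5,0,0],[-0.56,1.4,1.2,0,0],[-0.56,1.42,2,0,0],[-0.56,1.42,2.4,0,0],[-0.56,1.42,2.54,0,0],[-0.56,1.42,2.57,0,0],[-0.56,1.42,2.57,0,0]]'
python3 -m crank '[[0,0,0,0,45],[0,0,0,0,45],[0,0,0,0,45],[0,0,0,0,45],[0,0,-0.5,0,45],[0,0,-1.6,0,45],[0,0,-2.5,0,45],[0,0,-2.5,0,45]]'
python3 - <<'E'
from h import *
st=read_state(); Rm=R.from_rotvec(st["tool_rot"]).as_matrix(); print("head",np.degrees(np.arctan2(Rm[1,0],Rm[0,0])),"z",Rm[:,2])
E
```

```text
clock: 15.6
tool_pos: [0.5323, -0.3084, -0.02]
tool_rot: [-3.077, -0.496, -0.013]
force: [-0.4, -0.7, -3.9]
width: 0.149
finger_force: 60.4
clock: 16.4
tool_pos: [0.5342, -0.3129, 0.0586]
tool_rot: [-3.082, -0.495, -0.021]
force: [1.8, -0.1, 0.2]
width: 0.526
finger_force: 0.0
head 18.2242035571585 z [ 0.00985826  0.02151944 -0.99971983]
```

```bash
python3 -m crank '[[0,0,0,-1.4,45],[0,0,0,-2.8,45],[0,0,0,-4.2,45],[0,0,0,-5.6,45],[0,0,0,-7,45],[0,0,0,-8.4,45],[0,0,0,-9.8,45],[0,0,0,-11,45]]' >/dev/null; python3 -m crank '[[0,0,0,-1.4,45],[0,0,0,-2.8,45],[0,0,0,-4.2,45],[0,0,0,-5.6,45],[0,0,0,-7,45],[0,0,0,-8.4,45],[0,0,0,-9.8,45],[0,0,0,-11,45]]'; python3 -m crank '[[0,0,0,-1.4,45],[0,0,0,-2.8,45],[0,0,0,-4.2,45],[0,0,0,-5.6,45],[0,0,0,-7,45],[0,0,0,-8,45],[0,0,0,-8,45],[0,0,0,-8,45]]'
python3 - <<'E'
from h import *
import json
st=read_state(); im=grab_frame("wrist"); cv2.imwrite("pics/w11.png",im[:,:,::-1])
json.dump({k:(v.tolist() if hasattr(v,'tolist') else v) for k,v in st.items()},open("s11.json","w"))
Rm=R.from_rotvec(st["tool_rot"]).as_matrix(); h=np.arctan2(Rm[1,0],Rm[0,0]); print("head",np.degrees(h)%360,"z",Rm[:,2],np.round(st["joint_positions"],2))
C=cam("wrist",st); u=np.array([np.cos(np.radians(18.2)),np.sin(np.radians(18.2))]); B=np.array([.5323,-.3084]); hub=B-.047*u
print("hub pred",proj(C,[*hub,.028]), totool([*B,-.02],st))
g=cv2.cvtColor(im,cv2.COLOR_RGB2GRAY); a=proj(C,[*hub,.028])
cs,hh=cv2.findContours((g>85).astype(np.uint8),cv2.RETR_CCOMP,cv2.CHAIN_APPROX_NONE)
for i,c in enumerate(cs):
    if len(c)<20: continue
    (px,y),ax,an=cv2.fitEllipse(c)
    if cv2.contourArea(c)>1500 or np.hypot(px-a[0],y-a[1])<40: print(round(px,1),round(y,1),np.round(ax,1),cv2.boundingRect(c),"hole" if hh[0,i,3]>=0 else "outer",cv2.contourArea(c))
E
```

```text
clock: 18.0
tool_pos: [0.5307, -0.3102, 0.053]
tool_rot: [-0.797, -3.033, -0.042]
force: [-0.8, 0.8, -0.6]
width: 0.525
finger_force: 0.0
clock: 18.8
tool_pos: [0.5308, -0.3103, 0.0533]
tool_rot: [-0.493, 3.096, 0.041]
force: [-0.2, -0.8, -0.3]
width: 0.53
finger_force: 0.0
head 198.09423604869255 z [ 0.00228783  0.02716358 -0.99962838] [-0.64  0.55 -0.05  0.99  0.02 -0.96]
hub pred [279.57631003 159.74829937] [-0.04081655 -0.016719    2.44577631]
280.7 209.6 [ 68.7 236.6] (243, 116, 76, 234) outer 8162.5
280.4 152.6 [37.5 42.9] (258, 134, 45, 39) hole 1258.0
498.9 32.1 [ 74.4 249.9] (339, 0, 221, 96) outer 9092.0
69.8 150.7 [161.6 473.4] (0, 0, 179, 420) outer 48575.5
```

Half turn done (j6 = -0.96). The hub hole at (280,153) agrees with the prediction within a few mm. I descend, regrasp and lift.

```bash
python3 -m crank '[[0,0,0.8,0,45],[-0.03,0,1.8,0,45],[-0.03,0,2.3,0,45],[-0.03,0,2.48,0,45],[-0.03,0,2.48,0,0],[-0.03,0,2.48,0,0],[-0.03,0,2.48,0,0],[-0.03,0,2.48,0,0]]'; python3 -m crank '[[0,0,0,0,0],[0,0,-0.3,0,0],[0,0,-0.8,0,0],[0,0,-1.6,0,0],[0,0,-2.4,0,0],[0,0,-2.9,0,0],[0,0,-2.9,0,0],[0,0,-2.9,0,0]]'
python3 - <<'E'
from h import *
import json
st=read_state(); im=grab_frame("wrist"); cv2.imwrite("pics/w12.png",im[:,:,::-1])
print(st["torque"])
json.dump({k:(v.tolist() if hasattr(v,'tolist') else v) for k,v in st.items()},open("s12.json","w"))
C=cam("wrist",st); Rt=R.from_rotvec(st["tool_rot"]); pos=np.array(st["tool_pos"])
Rm=Rt.as_matrix(); print("head",np.degrees(np.arctan2(Rm[1,0],Rm[0,0]))%360,Rm[:,2])
a=proj(C,Rt.apply([.047,0,-.050])+pos); print("hub top pred",a)  # top 28 above underside
g=cv2.cvtColor(im,cv2.COLOR_RGB2GRAY)
cs,hh=cv2.findContours((g>85).astype(np.uint8),cv2.RETR_CCOMP,cv2.CHAIN_APPROX_NONE)
for i,c in enumerate(cs):
    if len(c)<20: continue
    (px,y),ax,an=cv2.fitEllipse(c)
    if np.hypot(px-a[0],y-a[1])<80 and cv2.contourArea(c)>500: print(round(px,1),round(y,1),np.round(ax,1),cv2.boundingRect(c),"hole" if hh[0,i,3]>=0 else "outer",cv2.contourArea(c))
E
```

```text
clock: 19.65
tool_pos: [0.5331, -0.3089, -0.0191]
tool_rot: [-0.496, 3.093, 0.038]
force: [-1.3, 0.6, 2.8]
width: 0.147
finger_force: 60.2
clock: 20.45
tool_pos: [0.5316, -0.3103, 0.066]
tool_rot: [-0.496, 3.095, 0.041]
force: [-0.7, 0.3, -4.1]
width: 0.14
finger_force: 59.3
[-0.08453137  0.0146748  -0.03305019]
head 198.21829996812951 [ 0.00232405  0.02706981 -0.99963084]
hub top pred [276.6909506  194.81864224]
280.2 230.3 [101.4 266.4] (224, 124, 117, 265) outer 15912.5
281.6 178.3 [50.5 62.7] (249, 153, 65, 53) hole 2471.5
```

Run:
```python
from h import *
import json
from scipy.optimize import fsolve
th=np.linspace(0,2*np.pi,181)
for f,off,top,cx in(("s11.json",None,116,280.5),("s12.json",.022,124,282)):
    st=json.load(open(f)); C=cam("wrist",st); Rt=R.from_rotvec(st["tool_rot"]); pos=np.array(st["tool_pos"])
    zu=0 if off is None else pos[2]+.0191
    def ext(c):
        p=np.array([proj(C,[c[0]+.022*np.cos(t),c[1]+.022*np.sin(t),zu+z]) for t in th for z in(.028,0)]); return p
    F=lambda c:[(ext(c)[:,0].min()+ext(c)[:,0].max())/2-cx, ext(c)[:,1].min()-top]
    c=fsolve(F,(Rt.apply([.047,0,0])+pos)[:2]); print(f,c,(Rt.inv().apply([*c,zu]-pos)*1e3).round(1))
st=json.load(open("s12.json"));Rt=R.from_rotvec(st["tool_rot"])
# final target: tool pos so that hub at pocket, heading 171
print(R.from_rotvec(st["tool_rot"]).as_matrix().round(4))
```

```text
s11.json [ 0.48725869 -0.322593  ] [45.8  0.5 52.9]
s12.json [ 0.48604196 -0.32446038] [ 47.5   1.3 -19.6]
[[-0.9498 -0.3128  0.0023]
 [-0.3126  0.9495  0.0271]
 [-0.0107  0.025  -0.9996]]
```

Run:
```python
from h import *
import json
print(camera_params("wrist"))
st=json.load(open("s12.json")); C=cam("wrist",st); Rt=R.from_rotvec(st["tool_rot"]); print(proj(C,Rt.apply([.047,0,-.050])+np.array(st["tool_pos"])))
```

```text
{'fovy': 62.90776836071147, 'cx': 281.57597833185037, 'cy': 207.33872378137934, 'k1': -0.08310816543219579, 'tool_from_camera': array([[-1.28977660e-03, -9.45827376e-01, -3.24667386e-01,
         8.31524659e-02],
       [ 9.99999168e-01, -1.22078587e-03, -4.16188494e-04,
         1.81947850e-03],
       [-2.70688763e-06, -3.24667653e-01,  9.45828164e-01,
        -1.69324369e-01],
       [ 0.00000000e+00,  0.00000000e+00,  0.00000000e+00,
         1.00000000e+00]])}
[276.6909506  194.81864224]
```

The camera-to-tool transform is re-expressed in the new orientation, so the reported TCP has a small world-fixed bias. The wrist-measured world points stay valid. The target reported pose is (0.5008, 0.0203, 0.057), heading 171°.

```bash
python3 -m crank '[[-0.1,0.5,0,0.3,0],[-0.4,1.6,0.05,0.8,0],[-0.7,2.9,0.08,1.4,0],[-1,4.2,0.12,2,0],[-1.3,5.5,0.15,2.7,0],[-1.6,6.8,0.19,3.4,0],[-1.9,8,0.22,4,0],[-2.1,9,0.25,4.53,0]]'; python3 -m crank '[[0,0,0,0,0],[0,0,0,0,0],[0,0,0,0,0]]'
python3 - <<'E'
from h import *
st=read_state(); Rm=R.from_rotvec(st["tool_rot"]).as_matrix(); print("head",np.degrees(np.arctan2(Rm[1,0],Rm[0,0]))%360,"z",Rm[:,2],totool([.5008,.0203,.057],st),np.round(st["joint_positions"],2))
E
```

```text
clock: 21.3
tool_pos: [0.5053, -0.032, 0.0648]
tool_rot: [-0.247, -3.129, -0.043]
force: [0.3, -0.3, -3.4]
width: 0.145
finger_force: 59.4
clock: 21.6
tool_pos: [0.507, -0.0349, 0.0656]
tool_rot: [-0.246, -3.132, -0.042]
force: [0.4, -0.2, -4.3]
width: 0.147
finger_force: 59.5
head 171.03377300265615 z [ 0.00195288  0.02636993 -0.99965035] [0.49003131 1.77598317 0.33623173] [-0.21  0.33 -0.36  0.88  0.03 -0.05]
```

```bash
python3 -m crank '[[0.1,0.4,0,0,0],[0.3,1,0.1,0,0],[0.43,1.55,0.2,0,0],[0.49,1.77,0.3,0,0],[0.49,1.77,0.33,0,0],[0.49,1.77,0.33,0,0],[0.49,1.77,0.33,0,0],[0.49,1.77,0.33,0,0]]'
python3 - <<'E'
from h import *
import json
st=read_state(); im=grab_frame("wrist"); cv2.imwrite("pics/w13.png",im[:,:,::-1]); sc=grab_frame("scene"); cv2.imwrite("pics/s13.png",sc[:,:,::-1])
json.dump({k:(v.tolist() if hasattr(v,'tolist') else v) for k,v in st.items()},open("s13.json","w"))
C=cam("wrist",st); Rt=R.from_rotvec(st["tool_rot"]); pos=np.array(st["tool_pos"]); zu=pos[2]+.0191
Rm=Rt.as_matrix(); print("head",np.degrees(np.arctan2(Rm[1,0],Rm[0,0]))%360,totool([.5008,.0203,.057],st),"zu",zu)
print("pred hub top/bottom centre",proj(C,[.4533,.0297,zu+.028]),proj(C,[.4533,.0297,zu]),"plug tip",proj(C,[.4533,.0297,.051]))
g=cv2.cvtColor(im,cv2.COLOR_RGB2GRAY); a=proj(C,[.4533,.0297,zu+.028])
for thr in(60,85,120):
  cs,hh=cv2.findContours((g>thr).astype(np.uint8),cv2.RETR_CCOMP,cv2.CHAIN_APPROX_NONE)
  for i,c in enumerate(cs):
    if len(c)<30: continue
    (px,y),ax,an=cv2.fitEllipse(c)
    if np.hypot(px-a[0],y-a[1])<80 and cv2.contourArea(c)>60: print(thr,round(px,1),round(y,1),np.round(ax,1),cv2.boundingRect(c),"hole" if hh[0,i,3]>=0 else "outer",cv2.contourArea(c))
np.set_printoptions(linewidth=250); print(g[110:230:4,215:350:4])
E
```

```text
clock: 22.4
tool_pos: [0.5014, 0.02, 0.058]
tool_rot: [0.246, 3.13, 0.042]
force: [0.1, 0.9, -4.7]
width: 0.142
finger_force: 59.6
head 170.99634803384274 [0.02201681 0.00516189 0.03350882] zu 0.07710028033507976
pred hub top/bottom centre [285.47314064 189.38388033] [283.1382397  172.23606936] plug tip [281.58821695 160.86345247]
60 284.2 207.3 [118.2 295.1] (224, 81, 129, 308) outer 24125.5
85 280.1 195.6 [106.4 309.4] (224, 100, 117, 289) outer 21805.5
85 281.4 160.2 [13.3 13.8] (275, 153, 14, 15) hole 141.5
120 280.0 195.4 [106.  307.7] (224, 100, 116, 289) outer 21582.0
120 315.3 181.7 [ 8.4 22.3] (310, 169, 11, 26) hole 125.0
120 281.2 160.1 [13.9 14.2] (274, 153, 15, 15) hole 152.5
[[49 56 42 ... 59 55 52]
 [51 52 58 ... 54 60 56]
 [54 54 53 ... 60 57 59]
 ...
 [47 48 51 ... 58 52 50]
 [52 52 54 ... 57 56 48]
 [51 53 52 ... 56 55 55]]
```

The plug tip shows through the bore at (281,160), against a predicted (282,161). The hub edges are 224 to 340, about 1 mm off laterally. One last numeric check of level and of the eye.

Run:
```python
from h import *
import json
st=json.load(open("s13.json")); C=cam("wrist",st); pos=np.array(st["tool_pos"]); zu=pos[2]+.0191
th=np.linspace(0,2*np.pi,181); S=cam("scene")
for dz in(-.008,0,.008):
    p=np.array([proj(C,[.4533+.022*np.cos(t),.0297+.022*np.sin(t),zu+.028+dz]) for t in th]); print("hub width",dz,np.ptp(p[:,0]).round(1),"obs 116.5")
e=proj(S,[.5824,.0093,zu+.025]);h=proj(S,[.4533,.0297,zu+.028]); print("scene pred eye",e,"hub",h)
g=cv2.cvtColor(cv2.imread("pics/s13.png"),cv2.COLOR_BGR2GRAY)
a=cv2.cvtColor(cv2.imread("pics/scene0.png"),cv2.COLOR_BGR2GRAY)
for n,q in(("eye",e),("hub",h)):
    u,v=q.astype(int); print(n); print("\n".join(" ".join(f"{x:3d}" for x in r) for r in g[v-12:v+13:1 if n=="eye" else 2,u-16:u+17:2]))
```

```text
hub width -0.008 112.0 obs 116.5
hub width 0 118.7 obs 116.5
hub width 0.008 126.2 obs 116.5
scene pred eye [243.49988702 200.89606318] hub [279.48820269 240.00229492]
eye
196 195 196 194 194 195 195 194  97  69  77  73  63  71  57  53  51
196 197 194 196 195 194 195 197  86  88 100  76  65  63  58  54  54
196 194 194 195 195 196 196 195  81 100 101  71  65  57  55  56  50
194 194 192 194 195 194 195 196  92 123  80  70  61  54  57  49  59
194 194 193 194 196 193 195 196 112 136  73  74  63  56  61  57  60
197 195 194 193 193 193 194 197 135 136  75  70  60  56  53  53  58
193 194 193 193 194 195 196 189 144 131  67  69  54  60  57  54  62
195 194 193 194 194 196 187 162 139 133  66  64  57  56  54  53  59
194 195 196 192 192 196 158 145 142 122  60  56  53  56  56  55  58
196 194 196 159 168 187 134 143 135 104  65  57  58  51  59  57  59
194 194 189  91 107 154 140 141 118 109  95  64  52  58  53  55  58
194 195 151  73  77 131 141 133 106 105 143 137  53  55  54  58  54
195 194  97  82 122 144 143 117  99 105 171 190  93  48  58  56  59
193 195  86 103 146 144 138 104 105 108 171 
[... 959 characters left out ...]
 168 105  43  50  49
149 178 139 193 202 197 196 197 193 194 194 201 205 200 158  47  52
163 175 187 197 198 200 175 169 177 184 190 190 188 199 204 116  39
147 189 205 182 200 183 139 166 181 189 190 187 177 181 202 188  45
206 218 222 183 200 185 143 167 178 186 189 189 181 165 202 189  41
231 229 230 194 202 198 153 166 177 187 192 189 181 193 204 169  44
229 230 229 195 189 202 200 183 177 172 176 193 199 204 193 130  47
228 230 230 202 172 193 203 201 203 203 203 205 204 189 156 124  46
227 228 230 203 168 179 189 195 198 197 196 190 179 167 153 125  60
228 228 230 220 167 181 190 190 192 189 187 183 176 166 151 124  52
228 227 229 223 170 185 187 192 191 188 185 182 176 165 148 114  48
```

Everything is consistent within about 2 mm: hub height within 2 mm of prediction (level within 0.05 rad) and bore over the plug. I hold still briefly and hand in.

```bash
python3 -m crank '[[0,0,0,0,0],[0,0,0,0,0],[0,0,0,0,0],[0,0,0,0,0],[0,0,0,0,0]]'; python3 -c "
from cell import close_job; print(close_job())"
```

```text
clock: 23.0
tool_pos: [0.5011, 0.0207, 0.0579]
tool_rot: [0.245, 3.131, 0.042]
force: [0.9, -0.2, -4.3]
width: 0.144
finger_force: 59.6
the job is handed in; nothing more can be done
None
```

I handed the job in at 23.0 s, with the plug seated and released and the lever held level about 26 mm above it; the bore measured within 2 mm of the plug, the eye was hidden so its place over the pin is computed only, and the judge returned no verdict.

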